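Latch the gate of the jaw carrier

ROBOT

A 6-joint arm with a two-finger parallel gripper is mounted at the origin on the work surface. World frame = base frame: x ahead of the robot, y to its left, z up, the work surface at z = 0. Lengths are in m, angles in rad, forces in N, time in s.
With the tool pointing down it reaches from about 0.3 to 0.875 m from the base axis. Payload 4.2 kg.
Tool frame: the origin (TCP) lies midway between the tips of the shut fingers; the grasp point (between the pads) lies 19 mm behind it; z points along the fingers, y is the line along which they close (so a half turn about z gives the same grasp; the last joint's range is limited). The gripper opens to 85 mm and grips with 20 to 120 N. Pads are 22 mm wide; open, the fingers measure 114 mm over their backs; the gripper's body (76 mm by 85 mm) begins 54 mm behind the grasp point. The pads swing forward as they close: fully open they stand 13 mm farther back than shut.
Start: joints at [1.083, 0.32, 1.565, -0, 1.257, -0.02], TCP at [0.259, 0.513, 0.231] pointing down, gripper open.
Joint ranges: [-3.11, 3.11], [-0.84, 2.01], [0.21, 2.61], [-1.34, 4.49], [0.05, 2.63], [-2.56, 2.56]. Speed limits (rad/s): [2.57, 2.57, 3.14, 3.14, 3.14, 3.14].

INTERFACE

Orientations are given as [roll, pitch, yaw] about the fixed x, y, z axes, in that order (R = Rz(yaw) Ry(pitch) Rx(roll)).
In Python, from cell import robot, optics, workorder, nets gives the robot as it stands. Calls block until the motion is done:
- robot.reach(position, orientation): joint-space move of the TCP to a pose.
- robot.movel(position, frame=None, vel=0.15, guard=None): straight line of the TCP; frame=None keeps the orientation; vel is the mean speed in m/s. With guard (N) it stops when the force on the tool has changed by that much, and returns True; else False.
- robot.goto_joints(angles): joint-space move.
- robot.grip(opening, grip_force=None): finger opening in m; grip_force is the grip in N (None keeps the last); returns when the fingers have stopped.
- robot.hold(seconds).
- robot.inverse_kinematics(position, orientation): joint angles nearest the present ones, or None.
- robot.get_obs(): the state.
- optics.grab_frame(name): name is "side" or "top" or "wrist"; returns a dict with "color" (384x512x3 uint8, red, green, blue), "fx", "fy", "cx", "cy" (pixels), "k1" (the pictures are not rectified: a ray, as slopes to the right and down, at radius r is drawn at 1 + k1 r^2 times it, then the intrinsics apply), "R" (3x3) and "t" (3): a world point X has camera coordinates R X + t. Camera axes: x right, y down, z forward; pixel columns grow to the right and rows downward; lengths in m; the calibration is good to about 2 mm. A picture is of the moment at which its call begins. There is no depth.
A pose or a line that the arm cannot do raises robot.Unreachable and nothing moves.
- workorder.hand_in(): hands the job in; it is judged then, once.
Trained networks look in a picture, given as the dict that the camera call returned (one of the last four; its "shot" number tells which), for a name from the list of things; names that differ only in an ending like _2 or _b are one class to them, and where a whole thing is asked for, a point or a joint stands for the part that bears it (a point fixed in the world has none). Each returns a list of dicts, best first, with "confidence" (0 to 1); they miss things now and then, are a little off and sometimes report something else, mostly with a low value. They report only what shows in the picture. A call takes as long as a camera call.
- nets.look_for(picture, target): "box" ([centre column, centre row, width, height] in pixels, round what is visible of it).
The state is a dict: "t": time; "joint_pos": joint angles; "joint_velocities": joint speeds; "joint_efforts": joint torques, N m; "tool_pos": TCP position; "orientation": TCP orientation; "wrist_force": force on the tool from outside, world axes, zero at the start; "wrist_torque": the same for the moment, N m; "grip_width": finger opening in m; "grip_force": force on a finger pad.
Only numpy, scipy, OpenCV 4.12 (cv2) and the standard library are available. Lean on these libraries where they do the work, as an engineer would, in place of code of your own. Each camera call takes 0.05 s, during which the arm holds its last target. There are 200 camera calls.

TASK

Close up the carrier of lathe jaws so that it can be carried: push its end gate fully shut, then tip the latch's wire loop over so that its bar drops behind the hook on the gate, and push the latch lever over, past its toggle point, until it lies down flat and the loop holds the gate tight. Leave the jaws and everything else on the bench where they are.

Things in the scene. Friction and masses are not known exactly. Their poses are not given: they have to be found in the camera images.
- carrier: grey steel tray fixed to the bench, 134 (x) x 200 (y) mm, walls 50 mm high, holding three jaws; origin: centre of its underside. Its +y end is open; the gate closes it. The latch works in the upright plane x = -107 mm of this frame, outside its front wall: lever pivot at (-107, 25, 60) mm, hook seat (gate shut) at (-107, 125, 54) mm. Below, 'forward' means the carrier's +y (to the gate), 'back' its -y.
- gate (a joint): angle of the gate about an upright pin at carrier (75, 108) mm, rad: 0 = shut (stop), positive = free (-x) end swung out to +y, at most 1.2. A steel bar, 0.6 to 1.2 kg, 20 to 50 mm above the bench, that runs along -x from the pin past the tray's front; stays where it is left, about 1 N at its end moves it. Its free end carries a flat ledge with the hook on it.
- gate_face (a point): middle of the ledge's outer (+y when shut) edge, 182 mm from the pin's axis along the gate, 50 mm outward of it, and 44 mm above the bench: push the gate shut here. Axes turn with the gate, those of the carrier when shut. Ledge: 66 mm along x, 54 mm along y, 12 mm thick, its top 50 mm above the bench.
- hook_seat (a point): on the gate: where the centre of the loop's bar sits when hooked, 54 mm above the bench. Axes as gate_face. The hook is a post 26 mm wide (x) whose +y face lies 4 mm to -y of this point, with a lip on top that juts out 6 mm to +y of that face, underside 8 mm above this point, top 70 mm above the bench. The ledge's top lies 4 mm below this point and runs 33 mm on to +y.
- lever (a joint): angle of the latch lever about its pivot, rad: 0 = handle upright, positive = laid back (-y), 1.571 = flat, closed (stop); negative leans forward, at least -0.5. Friction holds it (about 1.5 N at the tip moves it). With the loop hooked it is slack at first, needs about 5 N at 75 mm from the pivot from about 0.7 on, toggles at about 1.16, and then the sprung loop pulls it on to 1.571 and keeps it there.
- lever_pivot (a point): lever's pivot, carrier (-107, 25, 60) mm. Axes turn with the lever: z along the handle, y square to its flat faces (forward when upright).
- lever_tip (a point): end of the lever's handle, 95 mm from the pivot. Handle: flat steel bar 8 mm thick, 22 to 28 mm wide (along the pivot), its faces 4 mm either side of the pivot's plane.
- loop (a joint): angle of the wire loop relative to the lever, about loop_pin, rad: 0 = along the handle's direction, positive = tipped back, negative = tipped forward and down; it rests against a stop at 0.5. It is hinged loosely: it stays by itself only within about 0.3 rad of upright; pushed farther forward it falls, and lies by its own weight while the lever is moved calmly (about 1 N lifts its bar).
- loop_pin (a point): the loop's hinge on the lever, 36 mm from the lever's pivot (in the lever's axes: y = -12.3, z = 33.8 mm); it moves with the lever.
- loop_bar (a point): centre of the bar across the loop's end, 132 mm from loop_pin. The loop is a U of 8 mm steel rod, 50 mm clear between its arms, that swings freely around the lever; the bar lies along the carrier's x. It stretches on a stiff spring (8 N/mm). As found (lever at -0.4 to 0) its bar comes down 9 to 30 mm forward of hook_seat, gate shut; laying the lever back draws it in under the lip.
- jaw0: soft lathe jaw, plain steel block 90 (x) x 36 (y) x 48 mm high with a raised step over the +x part, about 1 kg; origin at the centre of its underside. In the tray.
- jaw1: soft lathe jaw, plain steel block 90 (x) x 36 (y) x 48 mm high with a raised step over the +x part, about 1 kg; origin at the centre of its underside. In the tray.
- jaw2: soft lathe jaw, plain steel block 90 (x) x 36 (y) x 48 mm high with a raised step over the +x part, about 1 kg; origin at the centre of its underside. In the tray.
- jaw3: soft lathe jaw, plain steel block 90 (x) x 36 (y) x 48 mm high with a raised step over the +x part, about 1 kg; origin at the centre of its underside. On the bench beside the carrier.
- jaw4: soft lathe jaw, plain steel block 90 (x) x 36 (y) x 48 mm high with a raised step over the +x part, about 1 kg; origin at the centre of its underside. On the bench behind the carrier.
- collar: plain steel ring 80 mm across, 25 mm high, lying on the bench behind the carrier; origin at the centre of its underside.
- spanner: wrench 170 mm long lying on the bench in front of the carrier's latch; origin at its middle, on the bench.
- brush: brush 180 mm long lying on the bench to the robot's right; origin at its middle, on the bench.

How it is judged:
On the way, in this order (a step that is already met when the one before it is completed fails the run):
1. the gate is pushed shut (within 0.12 rad) (value of joint gate below 0.12 rad), for 0.2 s.
2. with the lever still up, the loop's bar lies behind the hook, below its lip (y of loop_bar in the frame of hook_seat between -0.005 and 0.036 m and z of loop_bar in the frame of hook_seat between -0.006 and 0.007 m and value of joint lever below 1 rad), for 0.2 s.
At the end, for the whole second after the job is handed in: The gate is shut within 0.03 rad, the lever lies flat (over 1.5 rad), the loop's bar sits in the hook (from 5 mm behind to 6 mm in front of hook_seat, 6 mm below to 7 mm above it), and nothing moves (value of joint gate below 0.03 rad and value of joint lever above 1.5 rad and y of loop_bar in the frame of hook_seat between -0.005 and 0.006 m and z of loop_bar in the frame of hook_seat between -0.006 and 0.007 m and velocity of joint lever below 0.1 rad/s and velocity of joint gate below 0.05 rad/s); the robot touches nothing.
It fails at once if a jaw, the collar, the spanner or the brush is shifted by more than 30 mm (distance of any of jaw0, jaw1, jaw2, jaw3, jaw4, collar, spanner, brush from where it was at the start of the episode above 0.03 m).
It also fails if it takes over 59 s, if anything falls off the work surface, if the arm or the gripper's body presses on something with over 40 N, if the wrist force passes 120 N, or if a joint passes its speed limit or range.

## Working session

There is one attempt and no reset: what is moved stays moved. The work goes in short steps, each a Python script; the robot and the scene stay as the last script left them, time stands still between calls to the robot, and variables do not carry over. Pictures are saved under pics/ and viewed, at most 10 in all, crops included, and the job is handed in when it is done.

```bash
ls; mkdir -p pics
cat > h.py <<'E'
import numpy as np, cv2
from cell import robot, optics, workorder, nets
def save(f,n): cv2.imwrite('pics/'+n, f["color"][:,:,::-1])
def K(f): return np.array([[f["fx"],0,f["cx"]],[0,f["fy"],f["cy"]],[0,0,1.]])
def D(f): return np.array([f["k1"],0,0,0,0.])
def proj(f,X):
    R=np.array(f["R"]);t=np.array(f["t"])
    p,_=cv2.projectPoints(np.atleast_2d(np.asarray(X,float)),cv2.Rodrigues(R)[0],t,K(f),D(f)); return p[:,0]
def ray(f,u):
    R=np.array(f["R"]);t=np.array(f["t"])
    n=cv2.undistortPoints(np.array([[u]],float),K(f),D(f))[0,0]
    return -R.T@t, R.T@np.r_[n,1]
def atz(f,u,z):
    c,d=ray(f,u); return c+d*(z-c[2])/d[2]
E
python3 - <<'E'
from h import *
for n in ["side","top"]:
    f=optics.grab_frame(n); save(f,n+"0.png")
    print(n,"cam",ray(f,(256,192)))
    for k in ["carrier","gate","gate_face","hook_seat","lever","lever_tip","loop","loop_bar","jaw0","spanner"]:
        r=nets.look_for(f,k)
        print(k,[(np.round(q["box"]).tolist(),round(q["confidence"],2)) for q in r[:3]])
print(robot.get_obs()["t"])
E
cd pics; python3 -c "
import cv2,numpy as np
cv2.imwrite('b.png',np.vstack([cv2.imread('side0.png'),cv2.imread('top0.png')])[:, :])"
```

```text
pics
side cam (array([0.42505249, 0.58171172, 0.7749413 ]), array([ 0.20943897, -0.70770352, -0.67482338]))
carrier [([259.0, 291.0, 132.0, 177.0], 0.58)]
gate [([214.0, 332.0, 45.0, 104.0], 0.69)]
gate_face [([214.0, 330.0, 43.0, 102.0], 0.56), ([301.0, 220.0, 32.0, 38.0], 0.4)]
hook_seat [([215.0, 329.0, 42.0, 99.0], 0.69)]
lever [([301.0, 246.0, 47.0, 83.0], 0.79), ([218.0, 233.0, 25.0, 38.0], 0.51)]
lever_tip [([303.0, 245.0, 47.0, 83.0], 0.7)]
loop [([301.0, 243.0, 47.0, 73.0], 0.63)]
loop_bar [([301.0, 239.0, 45.0, 75.0], 0.58), ([214.0, 331.0, 45.0, 104.0], 0.54)]
jaw0 [([300.0, 220.0, 35.0, 33.0], 0.94), ([257.0, 262.0, 47.0, 40.0], 0.79), ([246.0, 279.0, 43.0, 42.0], 0.71)]
spanner [([315.0, 313.0, 48.0, 61.0], 0.71), ([303.0, 243.0, 46.0, 71.0], 0.69)]
top cam (array([ 0.53475022, -0.08272798,  1.09854718]), array([ 0.06810376, -0.02412661, -0.99748017]))
carrier [([168.0, 205.0, 161.0, 112.0], 0.82), ([184.0, 238.0, 37.0, 37.0], 0.39)]
gate [([129.0, 182.0, 81.0, 57.0], 0.73), ([182.0, 242.0, 32.0, 40.0], 0.55), ([192.0, 140.0, 32.0, 31.0], 0.22)]
gate_face [([131.0, 180.0, 85.0, 57.0], 0.59)]
hook_seat [([130.0, 181.0, 85.0, 60.0], 0.79)]
lever []
lever_tip [([182.0, 241.0, 40.0, 35.0], 0.84)]
loop [([190.0, 241.0, 26.0, 39.0], 0.68)]
loop_bar [([191.0, 241.0, 26.0, 38.0], 0.61)]
jaw0 [([204.0, 196.0, 24.0, 37.0], 0.86), ([267.0, 225.0, 24.0, 43.0], 0.84), ([234.0, 151.0, 39.0, 17.0], 0.8)]
spanner [([177.0, 257.0, 68.0, 32.0], 0.6)]
1.1
```

View pics/side0.png

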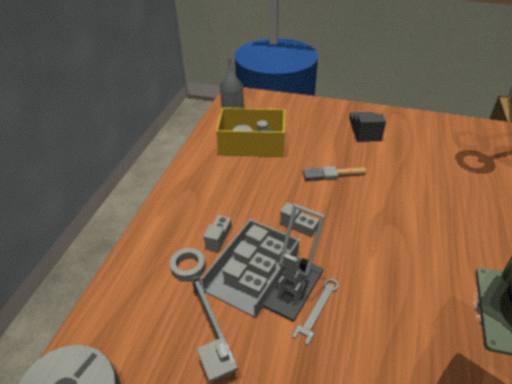

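View pics/top0.png

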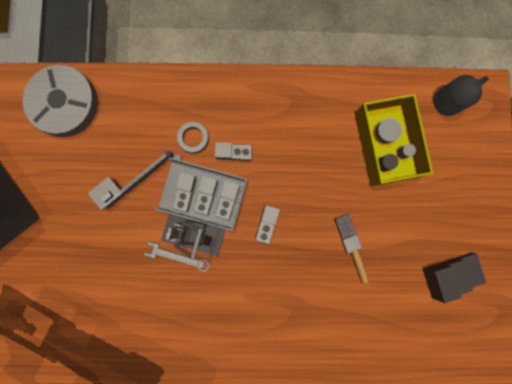

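The side picture shows the carrier at (259,270), its gate swung out to the ledge at (215,360), and the loop standing up at (305,235). In the top picture the tray is at (203,193), the gate ledge at (105,193) and the spanner at (177,257). I'll zoom in to get the corners.

```bash
cd pics; python3 -c "
import cv2,numpy as np
a=cv2.imread('top0.png')[130:280,80:280]; b=cv2.imread('side0.png')[195:385,160:350]
a=cv2.resize(a,None,fx=4,fy=4,interpolation=cv2.INTER_CUBIC); cv2.imwrite('ta.png',a)
b=cv2.resize(b,None,fx=3.1579,fy=3.1579,interpolation=cv2.INTER_CUBIC); cv2.imwrite('sa.png',b)"
```

```text
(no output)
```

View pics/ta.png

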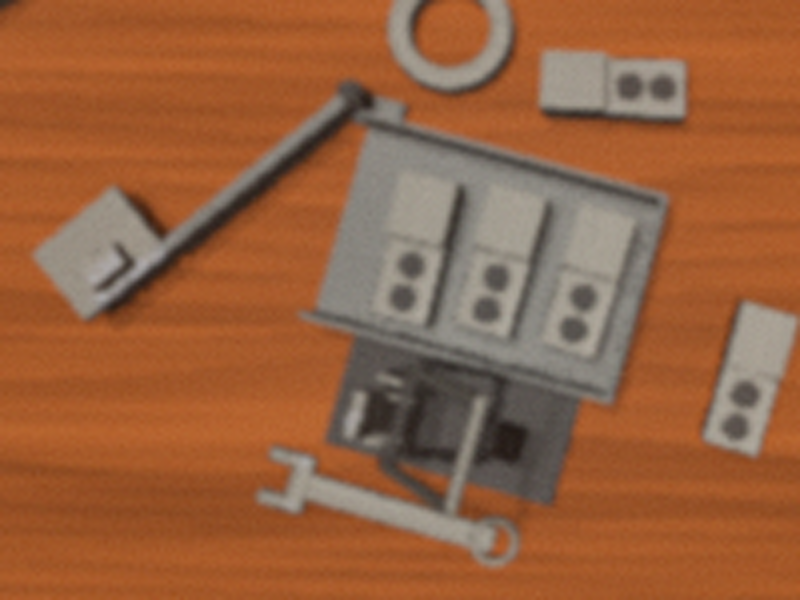

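View pics/sa.png

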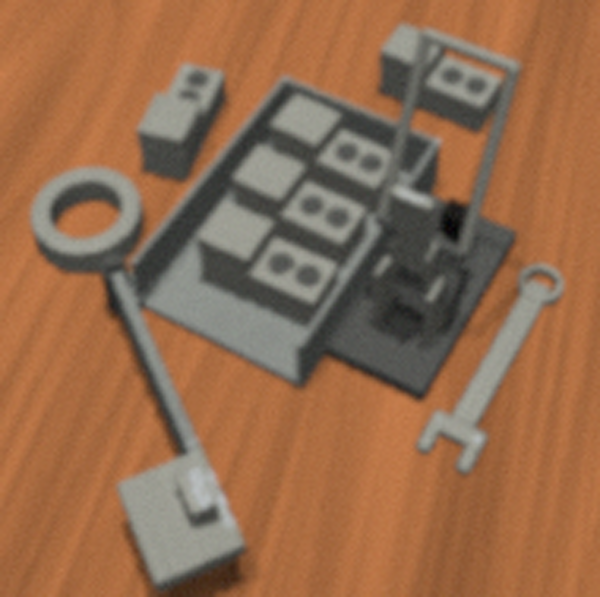

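```bash
cat >> h.py <<'E'
def car(p,X):  # carrier mm -> world m
    c,s=np.cos(p[2]),np.sin(p[2]); X=np.atleast_2d(X)/1000
    return np.c_[p[0]+c*X[:,0]-s*X[:,1],p[1]+s*X[:,0]+c*X[:,1],X[:,2]]
def gatep(g,along,out,z): # carrier mm
    return np.array([75-along*np.cos(g)+out*np.sin(g),108+along*np.sin(g)+out*np.cos(g),z])
def levp(l,y,z):  # lever frame yz -> carrier mm; l positive back
    return np.array([-107,25+y*np.cos(l)-z*np.sin(l),60+y*np.sin(l)+z*np.cos(l)])
def barp(l,q,x=0):
    a=levp(l,-12.3-132*np.sin(q),33.8+132*np.cos(q)); a[0]+=x; return a
E
cat > fit.py <<'E'
from h import *
from scipy.optimize import least_squares
T=optics.grab_frame("top"); S=optics.grab_frame("side")
t=lambda u,v:np.array([u/4+80-.375,v/4+130-.375]); s=lambda u,v:np.array([u/3.1579+160-.34,v/3.1579+195-.34])
def mod(p):
    x=p[:3];g,l,q=p[3:]
    G=lambda a,o:gatep(g,a,o,50)
    L=[(T,[67,-100,50],t(666,195)),(T,[-67,-100,50],t(612,403)),(T,[-67,100,50],t(303,315)),(T,[75,108,50],t(352,95)),
     (T,G(149,50),t(113,187)),(T,G(215,50),t(33,256)),(T,G(215,-4),t(88,320)),(T,G(149,-4),t(163,240)),
     (S,[67,-100,50],s(287,80)),(S,[-67,-100,50],s(438,143)),(S,[67,100,50],s(133,268)),
     (S,G(149,50),s(118,487)),(S,G(215,50),s(157,575)),(S,G(215,-4),s(242,543)),(S,G(149,-4),s(195,455)),
     (S,barp(l,q,29),s(420,33)),(S,barp(l,q,-29),s(518,65)),(T,barp(l,q,29),t(482,398)),(T,barp(l,q,-29),t(452,510)),
     (S,levp(l,0,95),s(412,193)),(T,levp(l,0,95),t(355,415))]
    return L
def res(p): return np.concatenate([proj(f,car(p[:3],X))[0]-u for f,X,u in mod(p)])
best=min((least_squares(res,[.55,.1,y,.6,-.2,.3],loss='soft_l1') for y in(-.3,.3)),key=lambda r:r.cost)
print(best.x.round(4)); print(res(best.x).reshape(-1,2).round(1).tolist())
p=best.x; np.save('p.npy',p)
for n,X in dict(face=gatep(p[3],182,50,44),face_shut=gatep(0,182,50,44),seat=[-107,125,54],piv=[-107,25,60],tip=levp(p[4],0,95),bar=barp(*p[4:])).items(): print(n,car(p[:3],X)[0].round(4))
import itertools
E
python3 fit.py
```

```text
[ 0.6015  0.0293 -0.2585  0.6044 -0.0716  0.5017]
[[0.4, -0.3], [-0.6, 0.1], [-1.7, 0.4], [-0.9, -0.6], [-0.3, -0.6], [-1.0, -0.8], [-1.3, -0.1], [0.7, 2.8], [-1.2, -1.9], [0.8, -1.4], [-0.9, -2.3], [-0.5, -1.4], [-0.3, 2.5], [1.1, -0.1], [2.2, -2.7], [2.5, -0.3], [-0.9, 0.1], [-0.1, 0.6], [-0.2, -0.2], [0.5, -0.1], [-0.3, -0.2]]
face [0.6212 0.2854 0.044 ]
face_shut [0.5384 0.2094 0.044 ]
seat [0.53   0.1775 0.054 ]
piv [0.5044 0.0809 0.06  ]
tip [0.5062 0.0874 0.1548]
bar [0.4878 0.0181 0.2146]
```

```bash
cat >> h.py <<'E'
try: P=np.load('p.npy')
except OSError: P=None
def W(X): return car(P[:3],X)[0]
def yawdown(a): # tool x along carrier direction turned a from +y, either half turn
    for k in (0,np.pi,-np.pi):
        o=[np.pi,0,P[2]+np.pi/2+a+k]
        yield o
E
python3 - <<'E'
from h import *
g0=P[3]; o=robot.get_obs(); print(o["t"],o["orientation"])
st=W(gatep(g0,182,50+40,44))
def ok(y):
    r=robot.inverse_kinematics(st,y); return r
O=min((y for y in yawdown(0) if ok(y) is not None),key=lambda y:abs(ok(y)[5])); print(O,ok(O))
np.save('O.npy',O)
robot.grip(0.0)
robot.reach(st+[0,0,.12],O)
robot.movel(st-[0,0,.006],vel=.25)
for g in np.arange(g0,0.05,-.1):
    robot.movel(W(gatep(g,182,50+13,40)),vel=.12)
o=robot.get_obs(); print(o["t"],o["wrist_force"])
hit=robot.movel(W(gatep(0,182,50-4,40)),vel=.04,guard=8)
o=robot.get_obs(); print(hit,o["t"],o["wrist_force"], o["tool_pos"], W(gatep(0,182,50,40)))
x=np.array(o["tool_pos"]); robot.movel(x+W([0,15,0])-W([0,0,0]),vel=.1)
robot.movel(np.array(robot.get_obs()["tool_pos"])+[0,0,.2],vel=.3)
f=optics.grab_frame("top"); save(f,"t1.png")
f2=optics.grab_frame("side"); save(f2,"s1.png")
A=cv2.resize(f["color"][130:280,80:280],(400,300)); B=cv2.resize(f2["color"][195:345,160:360],(400,300))
cv2.imwrite('pics/m1.png',np.hstack([A,B])[:,:,::-1])
print(robot.get_obs()["t"])
E
```

```text
1.2 [3.14146492e+00 1.32278785e-05 2.67378069e+00]
[3.141592653589793, 0, np.float64(1.3123195902509952)] [ 4.29841466e-01  6.89452000e-01  1.41734869e+00 -4.44089210e-16
  1.03479197e+00  6.88318203e-01]
6.175 [ 0.1422847  -0.46909668  0.42147038]
True 6.775 [0.57798715 2.73021875 1.77702649] [0.54459272 0.21971171 0.04005898] [0.53841797 0.20944089 0.04      ]
7.9917
```

View pics/m1.png

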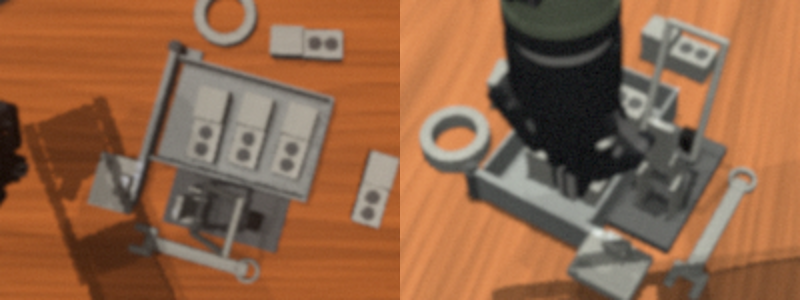

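The gate is shut: in the left panel it runs from (178,45) to (140,200) against the tray end, the guard tripped at the stop, and the TCP was 12 mm off the face, about half a pad's width. The loop is still standing. Next I'll tip it.

Run:
```python
from h import *
O=list(np.load('O.npy')); l,q=P[4],P[5]
b=barp(l,.5); pin=levp(l,-12.3,33.8); print(b,pin, "lands y",pin[1]+np.sqrt(132**2-(pin[2]-54)**2)-125)
a=np.array([-107,b[1]-40,200.])
robot.movel(np.r_[np.array(robot.get_obs()["tool_pos"])[:2],.30],vel=.3)
robot.reach(W(a)*[1,1,0]+[0,0,.30],O)
robot.movel(W(a),vel=.25)
print(robot.get_obs()["t"])
yend=pin[1]+132*np.sin(.60)-15
m=False
robot.movel(W([-107,pin[1],202]),vel=.1)
robot.movel(W([-107,yend,200]),vel=.1)
robot.hold(.5)
robot.movel(W([-107,yend,200])+[0,0,.1],vel=.3)
print(robot.get_obs()["t"],robot.get_obs()["wrist_force"])
# forward and above the lever, out of side view?
f=optics.grab_frame("top"); f2=optics.grab_frame("side")
A=cv2.resize(f["color"][130:280,80:280],(400,300)); B=cv2.resize(f2["color"][195:345,160:360],(400,300))
cv2.imwrite('pics/m2.png',np.hstack([A,B])[:,:,::-1])
```

```text
[-107.          -39.67858123  214.66753523] [-107.           15.15104702   94.59375847] lands y 15.754179041376915
9.925
12.75 [-0.01399792  0.93197263 -0.47831591]
```

View pics/m2.png

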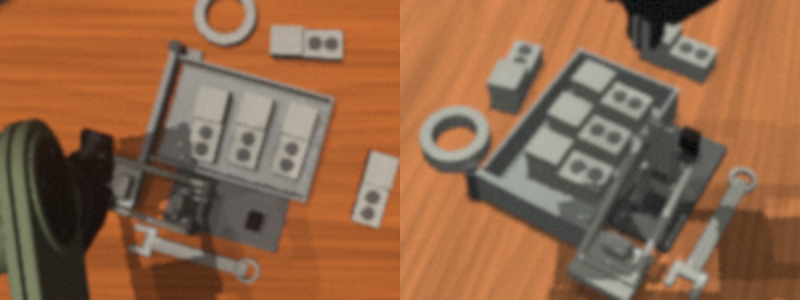

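Run:
```python
from h import *
f=optics.grab_frame("side")
u0,v0=220,240; k=6
B=cv2.resize(f["color"][v0:v0+100,u0:u0+130],None,fx=k,fy=k,interpolation=cv2.INTER_CUBIC)[:,:,::-1].copy()
def m(X,c):
    p=(proj(f,W(X))[0]-[u0,v0])*k; cv2.circle(B,tuple(int(v) for v in p),4,c,-1)
for x in(-29,0,29):
    m([-107+x,125+15.7,54],(0,0,255)) 
m([-107,125,54],(0,255,0)); m(levp(P[4],0,95),(255,0,0)); m([-107,121,70],(0,255,255))
cv2.imwrite('pics/s3.png',B)
```

```text
(no output)
```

View pics/s3.png

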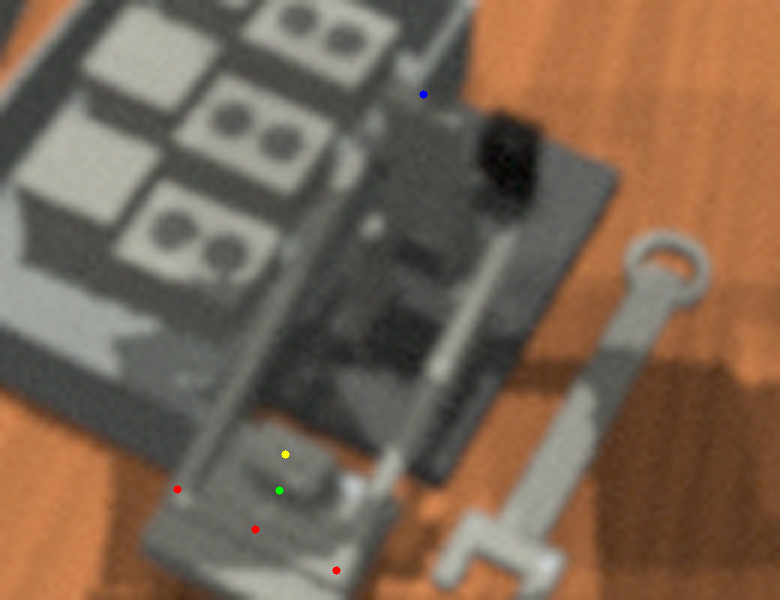

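The loop has dropped: its bar runs from (180,495) to (345,570), on the predicted line (red) beyond the hook (green/yellow). Now the lever.

Run:
```python
from h import *
O=list(np.load('O.npy')); l0=P[4]; r=80; h=11.5
def tcp(l,gap=0):
    c=levp(l,4,r); return W([-107,c[1]+h+gap,c[2]])
s=tcp(l0,15)
robot.movel(np.r_[s[:2],.30],vel=.3); robot.movel(s,vel=.2)
F0=np.array(robot.get_obs()["wrist_force"])
for l in np.arange(l0,1.46,.09):
    hit=robot.movel(tcp(l),vel=.1,guard=30)
    o=robot.get_obs(); print(round(l,2),hit,(np.array(o["wrist_force"])-F0).round(1).tolist())
    if hit: break
x=np.array(o["tool_pos"]); print(o["t"],x,tcp(l))
```

```text
-0.07 False [0.6, 0.7, -1.6]
0.02 False [-0.1, 0.8, -0.3]
0.11 False [0.0, 0.7, -0.5]
0.2 False [-0.2, 0.6, -0.2]
0.29 False [-0.2, 0.3, -0.5]
0.38 False [0.4, -0.3, -1.5]
0.47 False [0.1, 0.3, -1.2]
0.56 False [-0.0, 0.6, -0.8]
0.65 False [-0.1, 1.0, -0.8]
0.74 False [0.1, 0.2, -1.0]
0.83 False [-0.1, 0.4, -1.0]
0.92 False [-0.0, -0.2, -0.6]
1.01 False [-0.4, 0.9, -1.0]
1.1 False [-0.2, 0.8, -0.6]
1.19 False [0.6, 1.1, -1.2]
1.28 False [-0.4, 0.5, -0.3]
1.37 False [-0.3, 0.2, -1.1]
1.46 False [-0.4, -0.2, -1.2]
18.65 [0.48681776 0.01553972 0.07259691] [0.48715677 0.01555693 0.07295102]
```

The 5 N load never showed, so I'll go up and look.

Run:
```python
from h import *
x=np.array(robot.get_obs()["tool_pos"])
robot.movel(x+[0,0,.2],vel=.3); robot.movel(x+[-.1,-.15,.2],vel=.3)
f=optics.grab_frame("side")
u0,v0=220,230; k=5
B=cv2.resize(f["color"][v0:v0+110,u0:u0+130],None,fx=k,fy=k,interpolation=cv2.INTER_CUBIC)[:,:,::-1].copy()
def m(X,c):
    p=(proj(f,W(X))[0]-[u0,v0])*k; cv2.circle(B,tuple(int(v) for v in p),3,c,-1)
m(levp(P[4],0,95),(255,0,0)); m(levp(1.571,0,95),(0,0,255)); m([-107,125,54],(0,255,0))
cv2.imwrite('pics/s4.png',B)
f=optics.grab_frame("top");u0,v0=115,180
A=cv2.resize(f["color"][v0:v0+80,u0:u0+110],None,fx=5,fy=5,interpolation=cv2.INTER_CUBIC)[:,:,::-1].copy(); 
def m(X,c):
    p=(proj(f,W(X))[0]-[u0,v0])*5; cv2.circle(A,tuple(int(v) for v in p),3,c,-1)
m(levp(P[4],0,95),(255,0,0)); m(levp(1.571,0,95),(0,0,255)); m([-107,125,54],(0,255,0))
cv2.imwrite('pics/t4.png',A)
print(robot.get_obs()["t"])
```

```text
20.3167
```

View pics/s4.png

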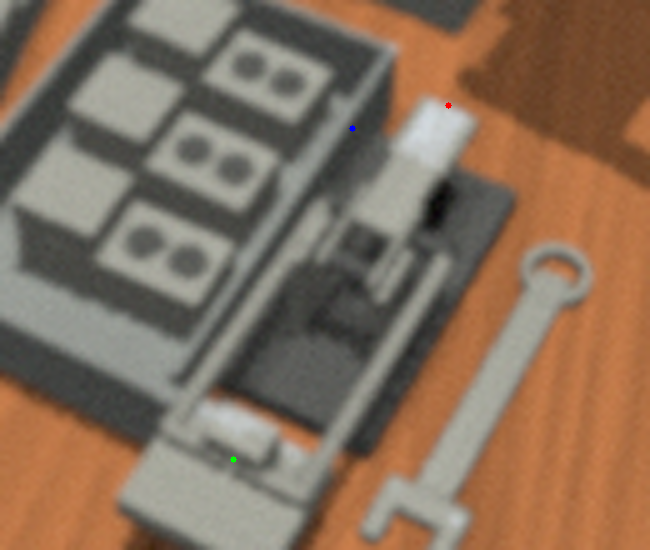

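View pics/t4.png

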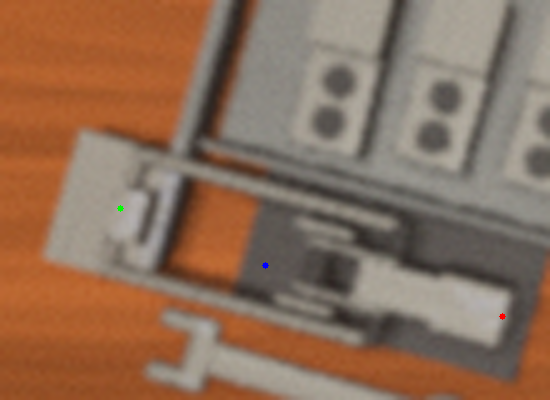

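The lever is down and the bar lies in front of the hook at the seat (green). To make sure it's fully flat, I'll press down gently and read the contact height.

Run:
```python
from h import *
a=W([-107,25-80,90])
robot.movel(np.r_[a[:2],.27],vel=.3); robot.movel(a,vel=.2); robot.hold(.3)
print(robot.get_obs()["wrist_force"])
for z in (.075,.068,.064,.060):
    hit=robot.movel(np.r_[a[:2],z],vel=.03,guard=12)
    o=robot.get_obs(); print(z,hit,o["tool_pos"][2],np.round(o["wrist_force"],1))
    if hit: break
robot.movel(np.r_[a[:2],.25],vel=.3); x=a+[-.1,-.15,0]; robot.movel(np.r_[x[:2],.25],vel=.3)
for n in("side","top"):
    f=optics.grab_frame(n); save(f,n+"5.png"); old=cv2.imread('pics/%s0.png'%n)
    for X in ([-107,25-95,60],): print(n,proj(f,W(X)))
print(robot.get_obs()["t"])
a=cv2.imread('pics/side5.png')[195:345,160:360]; b=cv2.imread('pics/top5.png')[130:280,80:280]
cv2.imwrite('pics/m5.png',np.hstack([cv2.resize(b,(400,300)),cv2.resize(a,(400,300))]))
```

```text
[ 0.40742106  0.13463893 -0.32553857]
0.075 False 0.07485800308040697 [0.8 1.  0.6]
0.068 False 0.06776844035742849 [-0.1 -0.9  0.8]
0.064 False 0.06404012401014862 [1.1 0.1 1.4]
0.06 True 0.06398464133164403 [-1.9  0.3  8.6]
side [[309.79946875 251.17972478]]
top [[215.53742275 243.27876687]]
25.5333
```

View pics/m5.png

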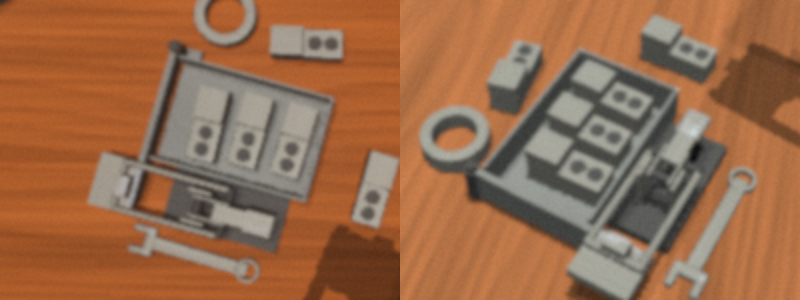

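The press met a hard stop at z = 64 mm, the height of the flat lever's face. The picture shows the lever down at (245,222), the bar in the hook at (125,187) and the neighbouring parts where they were. I'm handing it in.

```bash
python3 -c "
from h import *
print(workorder.hand_in())"
```

```text
the job is handed in; nothing more can be done
None
```

The gate is shut, the loop's bar sits behind the hook, the lever is flat against its stop, and the job is handed in at about 26 s of the 59 s (no verdict was returned); the one oddity is that the expected ~5 N lever load never showed in the wrist force readings, so I confirmed the lever by its contact height (64 mm) and the loop's seat by picture only.

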